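# Pin the swivelling water filter, find which way its cap loosens and lift it off

## Task

Take the red-handled locking pin from its dock and put it fully home through the ear of the left-hand water filter, so that its canister cannot swivel, and leave it there. Then loosen that filter's blue quarter-turn cap: one filter of the pair is reverse-handed and nobody knows which, so try it one way and, if it stops at once, do not force it but try the other way, then lift the cap off. Finish while still holding the cap level and still in the gripper, a good 5 cm straight above its filter, touching nothing else; leave the other filter's cap on and do not disturb the things round about.

Things in the scene. Friction and masses are not known exactly. Their poses are not given: they have to be found in the camera images.
- filter_a: squat white water filter on a grey foot (84 mm across, 16 mm high) fixed to the worktop. Origin: on its vertical axis at worktop height; -x points to its locking ear, +x to two brass hose stubs. White canister 74 mm across, 46 mm high, under the blue cap. The left filter stands at y > 0.04, the right one at y < 0
- filter_b: second filter, outwardly the same as filter_a; which stands on the left changes. One filter's cap loosens anticlockwise, the other's clockwise; nothing outside shows which
- hole_a (a point): locking hole of filter_a, 80 mm from its axis: centre of the hole at the top face of the canister's white ear, 30 mm above the worktop. The white ear (10 mm thick) lies over a grey ear of the foot (top 14 mm above the worktop); both are 32 mm wide, end 96 mm from the axis, and have 12 mm through holes that line up at rest
- hole_b (a point): the same on filter_b. Unpinned, either canister swivels on its foot up to 0.8 rad each way against a soft spring (0.15 Nm/rad) that brings it back until the holes line up
- cap_a: blue cap of filter_a, 62 mm across, about 60 g. Origin: on its axis, underside of its 5 mm top disc, 66 mm above the worktop when seated; z up. Grip bar on top: 52 mm long along cap x, 14 mm thick, top 29 mm above the origin. Skirt hangs 17 mm below the origin. Locked, cap x is along its filter's x (within 0.05 rad)
- cap_b: cap of filter_b, same shape. Both caps: hidden lugs hold it down (3 mm lift play). Wrong way: hard stop after 0.1 to 0.2 rad; torque then climbs steeply (1 Nm within 0.1 rad), over about 3 Nm is forcing it. Right way: turns easily, free to lift straight up when turned 1.0 to 1.7 rad (a quarter turn; stop near 1.9 rad)
- lock_pin: upright locking pin, 70 mm, about 50 g. Origin: lower tip; z up along it. Steel rod 8 mm thick, tapered tip, up to 26 mm; collar 22 mm across at 26 to 30 mm; red square grip 14 x 14 mm (faces along its x, y) at 30 to 70 mm. Loose in the dock, collar on the dock, tip 4 mm above the worktop; fully home in a filter the collar lies on the white ear, tip again at 4 mm
- pin_dock: fixed grey block 44 x 44 x 30 mm with a 12 mm hole that holds the pin; origin: centre of its underside
- clear_jar: bystander: clear jar with red lid, 60 mm across, 80 mm high; origin: centre of underside
- mug: bystander: white mug, 78x112x102 mm; origin: centre of underside
- blue_flask: bystander: blue steel flask, 75 mm across, 230 mm high; origin: centre of underside
- pink_flask: bystander: pink steel flask, 73 mm across, 207 mm high; origin: centre of underside
- red_spice_jar: bystander: spice jar with red lid, 45 mm across, 108 mm high; origin: centre of underside
- yellow_spice_jar: bystander: spice jar with yellow lid, 46 mm across, 99 mm high; origin: centre of underside

How it is judged:
By the outcome, as a careful person would: the job done as asked, in the order asked, and still so for the second after the job is handed in, while the arm keeps its last pose, push and grip.
It also fails if it takes over 67 s, if anything falls off the work surface, if the arm or the gripper's body presses on something with over 40 N, if the wrist force passes 120 N, or if a joint passes its speed limit or range.

## Robot

A 6-joint arm with a two-finger parallel gripper is mounted at the origin on a cart in front of the work surface, level with it; the furniture and walls round the work are solid. World frame = base frame: x ahead of the robot, y to its left, z up, the work surface at z = 0. Lengths are in m, angles in degrees, forces in N, time in s.
With the tool pointing down it reaches from about 0.375 to 0.9 m from the base axis. Payload 3.1 kg.
Tool frame: the origin (TCP) lies midway between the tips of the shut fingers; the grasp point (between the pads) lies 19 mm behind it; z points along the fingers, y is the line along which they close (so a half turn about z gives the same grasp; the last joint's range is limited). The gripper opens to 87 mm and grips with 3 to 60 N. Pads are 19 mm wide; open, the fingers measure 117 mm over their backs; the gripper's body (75 mm by 190 mm) begins 51 mm behind the grasp point.
Start: joints at [53.428, 30.224, 82.088, -0, 67.689, -10.227], TCP at [0.277, 0.56, 0.223] pointing down, gripper open.
Joint ranges: [-176.69, 176.69], [-43.24, 126.21], [12.49, 139.97], [-82, 262], [0, 151.66], [-163.58, 163.58]. Speed limits (degrees/s): [159.86, 159.86, 180, 180, 180, 180].

## Interface

Orientations are given as a 3x3 rotation matrix whose columns are the frame's x, y, z axes.
In Python, from rig import bot, viewer, monitor, workorder gives the robot as it stands (bot), with the cameras (viewer), the readings (monitor) and the job (workorder).
- The arm moves only by the tool nudge_tcp, called as name(argument=value, ...) on one line, values as JSON. Schema: {"type":"object","properties":{"moves":{"type":"string"},"only":{"type":"string"},"quiet":{"type":"boolean"},"lines":{"type":"string"}},"required":["moves"],"additionalProperties":false}. moves is a string of 1 to 20 rows, parted by a bar, with the numbers parted by spaces; each row has 7 numbers: dx, dy, dz in normalised numbers (1 is 100 cm), then a rotation vector rx, ry, rz in fractions of the full range, 1 being 180 degrees, then the opening from 0.0 (shut) to 1.0 (fully open); each row is the pose to reach, as a shift and turn from the pose commanded when the call began, along the tool's axes at that moment; what a row does not reach only later rows make up. A row lasts 1/10 s, in which the tool goes at most 0.05 m and 8.59 degrees, less where a joint would pass 70% of its speed; a pose out of reach is approached as far as the arm can. The fingers move at their own pace and stop on an object; the grip force is fixed at half the most. Time passes only in rows, so rows that do not move let the fingers close. The tool returns the time, the measured TCP pose, the force, the opening and the grip force at its end. only (a regular expression) keeps the lines of the reply that match it, lines (a string "A,B") keeps lines A to B, and quiet returns only ok. No shift or turn number may pass 1 either way. Input that does not fit is refused with a message, and nothing moves.
- monitor.read_state(): the state, without advancing time (a new reading comes with each control period).
- viewer.capture(name): name is "scene" or "top" or "wrist"; returns a dict with "color" (480x640x3 uint8, red, green, blue), "K" (3x3 intrinsics, pixels), "D" ([k1, k2, p1, p2, k3] as OpenCV has them; the pictures are not rectified), "view" (4x4, takes a point from world to camera coordinates); the wrist camera has in their place "mount" (4x4, takes a point from camera to tool coordinates, whose origin is the TCP and whose axes are the flange's). Camera axes: x right, y up, looking along -z (the intrinsics and any distortion apply to the point x, -y, -z); pixel columns grow to the right and rows downward; lengths in m; the calibration is good to about 2 mm. A picture is of the moment at which its call begins: read the wrist's pose just before it. There is no depth.
- workorder.hand_in(): hands the job in; it is judged then, once.
The state is a dict: "time_s": time; "joint_positions": joint angles; "qvel": joint speeds; "tau": joint torques, N m; "position": TCP position; "tcp_rot": TCP orientation; "force": force on the tool from outside, world axes, zero at the start; "moment": the same for the moment, N m; "opening": opening from 0.0 (shut) to 1.0 (fully open); "grasp_force": force on a finger pad.
Only numpy, scipy, OpenCV 4.12 (cv2) and the standard library are available. Lean on these libraries where they do the work, as an engineer would, in place of code of your own. Each camera call takes 0.05 s, during which the arm holds its last target. There are 200 camera calls.

## Working session

There is one attempt and no reset: what is moved stays moved. The work goes in short steps, Python scripts to look and compute and a tool call to move; the robot and the scene stay as the last step left them, time stands still between calls to the robot, and variables do not carry over. Pictures are saved under pics/ and viewed, at most 10 in all, crops included, and the job is handed in when it is done.

```bash
ls; mkdir -p pics; cat > h.py <<'E'
import numpy as np, cv2
from rig import bot, viewer, monitor, workorder
def cap(n):
    s=monitor.read_state(); c=viewer.capture(n)
    if n=="wrist":
        T=np.eye(4);T[:3,:3]=np.array(s["tcp_rot"]);T[:3,3]=s["position"]
        c["c2w"]=T@np.array(c["mount"])
    else: c["c2w"]=np.linalg.inv(np.array(c["view"]))
    return c
def ray(c,uv):
    p=cv2.undistortPoints(np.array(uv,float).reshape(-1,1,2),np.array(c["K"]),np.array(c["D"])).reshape(-1,2)
    d=np.c_[p[:,0],-p[:,1],-np.ones(len(p))]@c["c2w"][:3,:3].T
    return c["c2w"][:3,3],d
def onplane(c,uv,z):
    o,d=ray(c,uv); return o+d*((z-o[2])/d[:,2])[:,None]
def proj(c,P):
    v=np.linalg.inv(c["c2w"]); q=np.atleast_2d(P)@v[:3,:3].T+v[:3,3]
    q=q*[1,-1,-1]
    return cv2.projectPoints(q,np.zeros(3),np.zeros(3),np.array(c["K"]),np.array(c["D"]))[0].reshape(-1,2)
def save(c,f): cv2.imwrite("pics/"+f,c["color"][:,:,::-1])
E
python3 - <<'E'
from h import *
for n in ("scene","top","wrist"):
    c=cap(n); save(c,n+"0.png"); print(n,c["c2w"][:3].round(3).tolist(),np.array(c["K"])[0,0])
print(monitor.read_state())
E
```

```text
pics
rig.py
scene [[0.51, 0.77, -0.383, -0.02], [-0.86, 0.455, -0.231, -0.447], [-0.004, 0.447, 0.895, 1.305]] 477.1784686569928
top [[-0.007, 0.986, -0.169, 0.246], [-1.0, -0.009, -0.01, -0.126], [-0.011, 0.169, 0.986, 1.598]] 471.76662932234854
wrist [[0.444, -0.864, -0.236, 0.213], [0.896, 0.428, 0.119, 0.592], [-0.001, -0.265, 0.964, 0.384]] 365.24625775353945
{'time_s': 0.15, 'joint_positions': array([ 5.34275602e+01,  3.02659262e+01,  8.21403293e+01,  4.95821525e-04,
        6.76899592e+01, -1.02263887e+01]), 'qvel': array([-0.08809945, -0.11179649, -0.35650115, -0.024242  ,  0.01220221,
       -0.04375581]), 'tau': array([ 8.72957535e-04, -4.40428376e+01, -1.76843780e+01,  6.33942126e-02,
        5.51977346e-02, -9.34762079e-05]), 'position': array([0.27698682, 0.55963426, 0.22180059]), 'tcp_rot': array([[-8.96128410e-01,  4.43793712e-01, -1.00699933e-03],
       [ 4.43794749e-01,  8.96127455e-01, -1.34385283e-03],
       [ 3.06006312e-04, -1.65116571e-03, -9.99998590e-01]]), 'force': array([-0.29989653,  0.17261314, -0.64227677]), 'moment': array([0.0324037 , 0.01833898, 0.03210086]), 'grasp_force': 0.0, 'opening': 1.000056647570413}
```

View pics/top0.png

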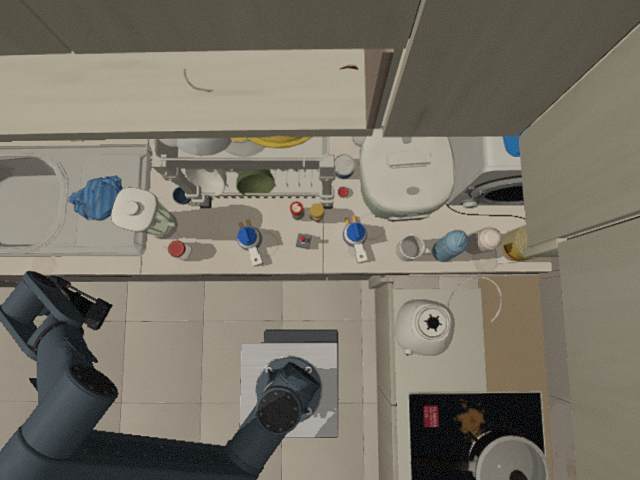

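View pics/scene0.png

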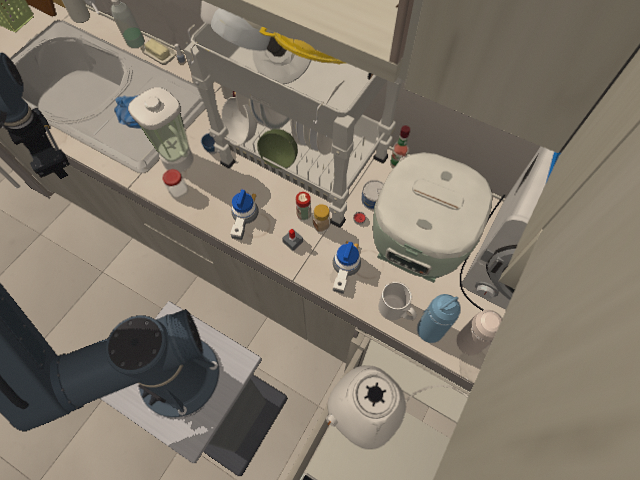

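The top view shows the left filter cap near (249,236) with its ear at (257,259), the pin dock at (304,241), and the spice jars at (297,210) and (316,212). The scene view shows the same cap near (243,203), the ear hole at (238,233), and the pin at (292,235).

```bash
python3 - <<'E'
from h import *
for n,box in (("top",[(225,215,275,270),(285,225,320,255)]),("scene",[(220,180,265,245),(275,220,310,255)])):
    c=cap(n); hsv=cv2.cvtColor(c["color"],cv2.COLOR_RGB2HSV)
    def cen(b,m):
        x0,y0,x1,y1=b; ys,xs=np.nonzero(m[y0:y1,x0:x1]); return [xs.mean()+x0,ys.mean()+y0],len(xs)
    blue=(hsv[...,0]>100)&(hsv[...,0]<130)&(hsv[...,1]>120)
    red=((hsv[...,0]<8)|(hsv[...,0]>172))&(hsv[...,1]>120)
    p,k=cen(box[0],blue); print(n,"cap",p,k,onplane(c,[p],0.075).round(4))
    p,k=cen(box[1],red); print(n,"pin",p,k,onplane(c,[p],0.06).round(4))
    if n=="top":
        for nm,uv,z in (("ear",(257,260),.03),("jarR",(297,210),.108),("jarY",(317,212),.099),("clear",(178,249),.08),("blender",(135,208),.25)): print(nm,onplane(c,[uv],z).round(3))
    big=cv2.resize(c["color"][180:280,170:390],None,fx=3.6,fy=3.6,interpolation=cv2.INTER_CUBIC); cv2.imwrite(f"pics/{n}_z.png",big[:,:,::-1])
E
```

```text
top cap [np.float64(246.58935361216732), np.float64(235.4296577946768)] 263 [[0.498  0.1338 0.075 ]]
top pin [np.float64(302.5), np.float64(238.77777777777777)] 18 [[ 0.4876 -0.0489  0.06  ]]
ear [[0.422 0.105 0.03 ]]
jarR [[ 0.574 -0.034  0.108]]
jarY [[ 0.569 -0.098  0.099]]
clear [[0.454 0.357 0.08 ]]
blender [[0.554 0.437 0.25 ]]
scene cap [np.float64(242.0550724637681), np.float64(201.64927536231883)] 345 [[0.4948 0.1296 0.075 ]]
scene pin [np.float64(291.54347826086956), np.float64(233.19565217391303)] 46 [[ 0.4864 -0.0495  0.06  ]]
```

Careful with the scale: turns go in shares of 180 degrees. That gives: -26.3 degrees is -0.1461.

nudge_tcp(moves="-0.395 -0.385 -0.08 0 0 -0.1461 1 | -0.395 -0.385 -0.08 0 0 -0.1461 1 | -0.395 -0.385 -0.08 0 0 -0.1461 1 | -0.395 -0.385 -0.08 0 0 -0.1461 1 | -0.395 -0.385 -0.08 0 0 -0.1461 1 | -0.395 -0.385 -0.08 0 0 -0.1461 1 | -0.395 -0.385 -0.08 0 0 -0.1461 1 | -0.395 -0.385 -0.08 0 0 -0.1461 1 | -0.395 -0.385 -0.08 0 0 -0.1461 1 | -0.395 -0.385 -0.08 0 0 -0.1461 1 | -0.395 -0.385 -0.08 0 0 -0.1461 1 | -0.395 -0.385 -0.08 0 0 -0.1461 1 | -0.395 -0.385 -0.08 0 0 -0.1461 1 | -0.395 -0.385 -0.08 0 0 -0.1461 1 | -0.395 -0.385 -0.08 0 0 -0.1461 1 | -0.395 -0.385 -0.08 0 0 -0.1461 1")

```text
time_s: 1.85
position: [0.4596, 0.0414, 0.3023]
tcp_rot: [[-1.0, -0.002, -0.001], [-0.002, 1.0, 0.0], [0.001, 0.0, -1.0]]
force: [-0.3, 0.4, -0.4]
opening: 0.999
grasp_force: 0.0
```

```bash
python3 - <<'E'
from h import *
c=cap("wrist"); save(c,"w1.png"); np.savez("pics/w1.npz",**c)
print(proj(c,[[.487,-.049,.06],[.496,.131,.075],[.422,.105,.03]]))
E
```

```text
[[242.20163128 229.38810011]
 [402.2005708  240.68642757]
 [375.59935264 169.7066496 ]]
```

View pics/w1.png

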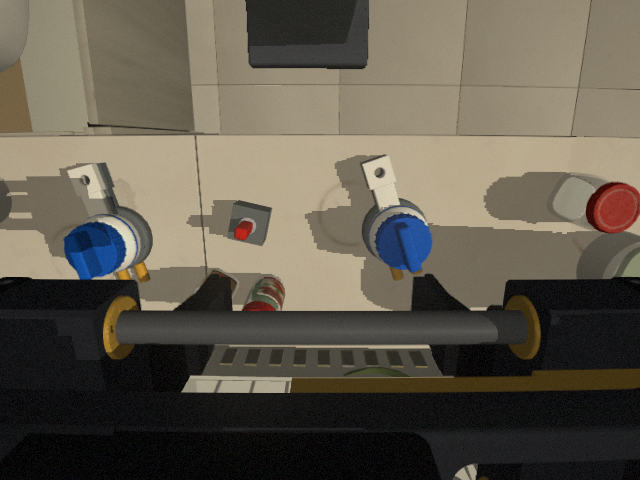

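The wrist view shows the left filter at image right, with its ear hole at about (379,172) and cap at (403,240). The dock is at about (250,222) with the red pin at (243,231), and the red spice jar is at (265,295).

```bash
cat > m1.py <<'E'
from h import *
import sys
c=cap("wrist"); im=c["color"]; hsv=cv2.cvtColor(im,cv2.COLOR_RGB2HSV); np.savez("pics/cur.npz",**c)
def hull_rect(m,roi):
    x0,y0,x1,y1=roi; k=np.zeros(m.shape,np.uint8); k[y0:y1,x0:x1]=m[y0:y1,x0:x1]
    cs=max(cv2.findContours(k,cv2.RETR_EXTERNAL,cv2.CHAIN_APPROX_NONE)[0],key=cv2.contourArea); return cs
red=((hsv[...,0]<8)|(hsv[...,0]>172))&(hsv[...,1]>130)&(hsv[...,2]>60)
r=hull_rect(red,(225,215,262,250)); print("red bbox",cv2.boundingRect(r),cv2.minAreaRect(r))
# dock grey: dark, low saturation
g=(hsv[...,1]<60)&(hsv[...,2]<140)
big=np.zeros((600,800,3),np.uint8)
big[:, :400]=cv2.resize(im[190:265,225:275],(400,600),interpolation=cv2.INTER_CUBIC)
big[:,400:]=cv2.resize(im[150:285,355:445],(400,600),interpolation=cv2.INTER_CUBIC)
cv2.imwrite("pics/z1.png",big[:,:,::-1])
E
python3 m1.py
```

```text
red bbox (234, 221, 19, 19) ((242.94119262695312, 229.7353057861328), (15.764815330505371, 19.402849197387695), 14.03624439239502)
```

View pics/z1.png

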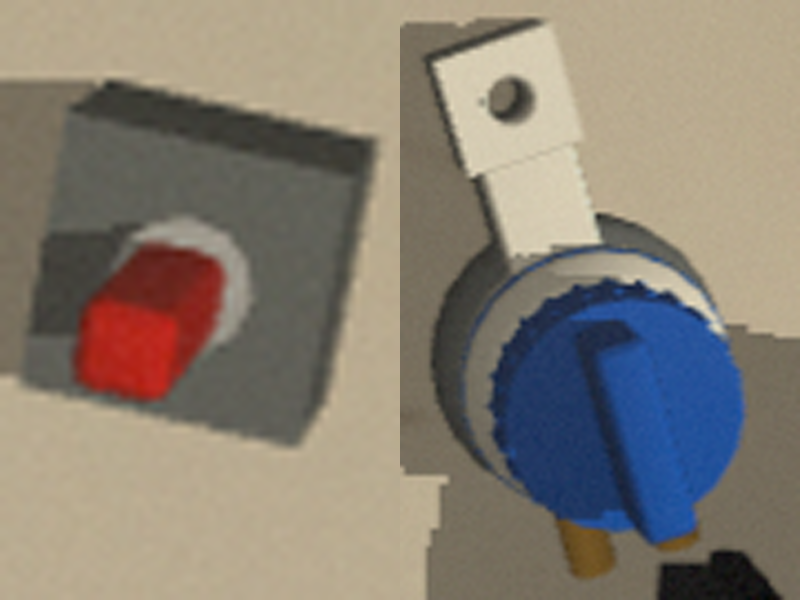

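The left crop shows the pin's red top at crop x 78–182, y 307–398, and the dock's top face. The right crop shows the ear hole at (511,100) and the cap bar running from (617,342) to (676,538).

```bash
python3 - <<'E'
from h import *
c=dict(np.load("pics/cur.npz"))
L=lambda P:np.array(P)/8+[225,190]
R=lambda P:(np.array(P)-[400,0])/4.4444+[355,150]
def show(n,uv,z):
    p=onplane(c,uv,z)[:,:2]; q=np.roll(p,-1,0)-p
    print(n,p.mean(0).round(4),"len",np.linalg.norm(q,axis=1).round(4),"ang",np.degrees(np.arctan2(q[:,1],q[:,0])).round(1))
    return p
show("pintop",L([(90,307),(182,318),(165,398),(78,380)]),.074)
show("dock",L([(70,108),(358,175),(300,445),(22,385)]),.03)
h=show("hole",R([(511,100)]),.03); 
show("ear",R([(428,58),(545,20),(583,140),(470,178)]),.03)
show("bar",R([(597,350),(638,335),(697,530),(655,545)]),.095)
d=show("disc",R([(620,412)]),.071); print(np.linalg.norm(d-h),np.degrees(np.arctan2(*(d-h)[0][::-1])))
E
```

```text
pintop [ 0.4889 -0.0476] len [0.0127 0.0118 0.0122 0.0107] ang [  83.   -14.5 -102.1  167.6]
dock [ 0.4891 -0.048 ] len [0.0443 0.0438 0.0437 0.0444] ang [  76.6  -13.9 -102.7  166.9]
hole [0.4255 0.1101] len [0.] ang [0.]
ear [0.4254 0.1089] len [0.0319 0.0333 0.0315 0.0339] ang [ 108.    20.4  -71.1 -158.9]
bar [0.5002 0.1357] len [0.0101 0.0515 0.0107 0.0515] ang [ 111.1   19.9  -68.8 -160.8]
disc [0.4997 0.1345] len [0.] ang [0.]
0.07813221077342951 18.181689888879205
```

In the tool's units: 13.4 degrees is 0.0744.

nudge_tcp(moves="-0.015 -0.045 0 0 0 0.0389 1 | -0.0295 -0.09 0 0 0 0.0744 1 | -0.0295 -0.09 0.05 0 0 0.0744 1 | -0.0295 -0.09 0.1 0 0 0.0744 1 | -0.0295 -0.09 0.14 0 0 0.0744 1 | -0.0295 -0.09 0.16 0 0 0.0744 1 | -0.0295 -0.09 0.16 0 0 0.0744 1 | -0.0295 -0.09 0.16 0 0 0.0744 1 | -0.0295 -0.09 0.16 0 0 0.0744 1")

```text
time_s: 2.85
position: [0.4912, -0.0503, 0.144]
tcp_rot: [[-0.973, 0.232, 0.003], [0.232, 0.973, -0.001], [-0.003, -0.0, -1.0]]
force: [-0.1, 0.9, -0.5]
opening: 0.999
grasp_force: 0.0
```

```bash
python3 - <<'E'
from h import *
c=cap("wrist"); save(c,"w2.png"); np.savez("pics/cur.npz",**c)
print(proj(c,[[.489,-.048,.074],[.489,-.048,.03]]))
E
```

```text
[[324.18956963 246.73777706]
 [323.74578379 230.49549457]]
```

View pics/w2.png

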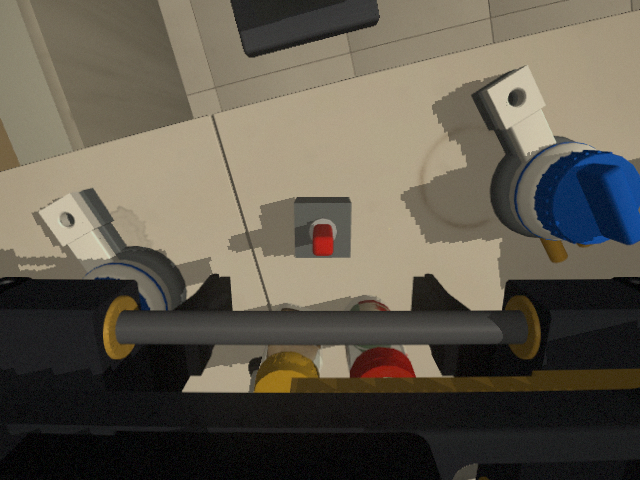

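The pin's red top is at (323,246), matching the prediction of (324,247), and the jars lie behind the fingers. I'll descend and grip.

nudge_tcp(moves="0.0024 0.0015 0.03 0 0 0 0.6 | 0.0024 0.0015 0.06 0 0 0 0.6 | 0.0024 0.0015 0.085 0 0 0 0.6 | 0.0024 0.0015 0.1 0 0 0 0.6 | 0.0024 0.0015 0.102 0 0 0 0.6 | 0.0024 0.0015 0.102 0 0 0 0.6 | 0.0024 0.0015 0.102 0 0 0 0.6 | 0.0024 0.0015 0.102 0 0 0 0 | 0.0024 0.0015 0.102 0 0 0 0 | 0.0024 0.0015 0.102 0 0 0 0 | 0.0024 0.0015 0.102 0 0 0 0 | 0.0024 0.0015 0.102 0 0 0 0 | 0.0024 0.0015 0.102 0 0 0 0 | 0.0024 0.0015 0.102 0 0 0 0")

```text
time_s: 4.3
position: [0.4879, -0.0482, 0.0406]
tcp_rot: [[-0.973, 0.233, -0.0], [0.233, 0.973, 0.0], [0.0, -0.0, -1.0]]
force: [-0.4, -0.0, 0.6]
opening: 0.157
grasp_force: 30.0
```

In the tool's units: -32.5 degrees is -0.1806.

nudge_tcp(moves="0 0 -0.02 0 0 0 0 | 0 0 -0.05 0 0 0 0 | 0 0 -0.07 0 0 0 0 | 0 0 -0.07 0 0 0 0 | 0.03 0.04 -0.07 0 0 -0.0444 0 | 0.06 0.08 -0.07 0 0 -0.0889 0 | 0.08 0.115 -0.07 0 0 -0.1333 0 | 0.098 0.1387 -0.07 0 0 -0.1778 0 | 0.098 0.1387 -0.07 0 0 -0.1806 0 | 0.098 0.1387 -0.07 0 0 -0.1806 0 | 0.098 0.1387 -0.07 0 0 -0.1806 0 | 0.098 0.1387 -0.07 0 0 -0.1806 0")

```text
time_s: 5.5
position: [0.4256, 0.1085, 0.1103]
tcp_rot: [[-0.946, -0.324, 0.0], [-0.324, 0.946, -0.0], [-0.0, -0.0, -1.0]]
force: [-0.2, 0.2, -0.5]
opening: 0.159
grasp_force: 30.0
```

```bash
python3 - <<'E'
from h import *
c=cap("wrist"); np.savez("pics/cur.npz",**c); s=monitor.read_state();p=s["position"]
print(p,proj(c,[[.425,.1095,.03],[p[0],p[1],p[2]-.037],[p[0],p[1],p[2]-.011],[p[0],p[1],p[2]+.029]]))
cv2.imwrite("pics/w3.png",cv2.resize(c["color"][120:330,200:480],(800,600))[:,:,::-1])
E
```

```text
[0.42551796 0.10850498 0.11036513] [[323.64900207 246.4137918 ]
 [322.19899123 267.99030163]
 [322.32292042 285.37453588]
 [322.59486259 323.57698582]]
```

View pics/w3.png

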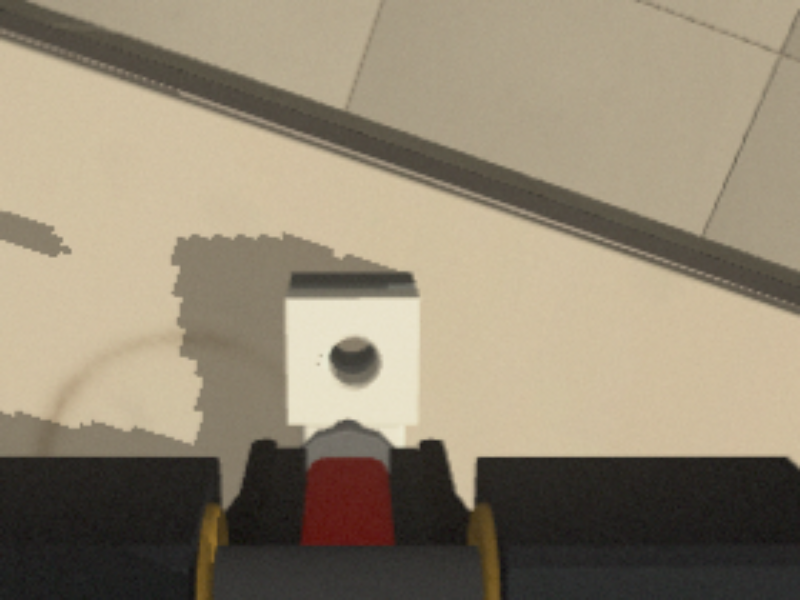

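The crop shows the ear hole at crop (355,360), which is pixel (324.2,246), and the collar's near edge at crop (349,420), pixel (322.1,267).

```bash
python3 - <<'E'
from h import *
c=dict(np.load("pics/cur.npz")); p=np.array(monitor.read_state()["position"]);R=np.array(monitor.read_state()["tcp_rot"])
h=onplane(c,[(324.2,246)],.03)[0]; print(h,((h-p)@R).round(4))
for dz in (-.0066,-.0106):
    e=onplane(c,[(322.1,267.)],p[2]+dz)[0]; print("collar centre tool", ((e-p)@R-[.011,0,0]).round(4))
E
```

```text
[0.42459415 0.10976356 0.03      ] [0.0005 0.0015 0.0804]
collar centre tool [ 0.0005 -0.0001  0.0066]
collar centre tool [-0.0009 -0.0001  0.0106]
```

nudge_tcp(moves="0.0005 0.0014 0 0 0 0 0 | 0.0005 0.0014 0.02 0 0 0 0 | 0.0005 0.0014 0.035 0 0 0 0 | 0.0005 0.0014 0.042 0 0 0 0 | 0.0005 0.0014 0.048 0 0 0 0 | 0.0005 0.0014 0.052 0 0 0 0 | 0.0005 0.0014 0.055 0 0 0 0 | 0.0005 0.0014 0.055 0 0 0 0")

```text
time_s: 6.35
position: [0.4239, 0.1106, 0.0555]
tcp_rot: [[-0.945, -0.326, 0.0], [-0.326, 0.945, -0.0], [-0.0, -0.0, -1.0]]
force: [0.4, 0.8, -0.7]
opening: 0.157
grasp_force: 30.0
```

nudge_tcp(moves="0 -0.0007 0 0 0 0 0 | 0 -0.0007 0.003 0 0 0 0 | 0 -0.0007 0.006 0 0 0 0 | 0 -0.0007 0.009 0 0 0 0 | 0 -0.0007 0.012 0 0 0 0 | 0 -0.0007 0.0145 0 0 0 0 | 0 -0.0007 0.016 0 0 0 0 | 0 -0.0007 0.016 0 0 0 0 | 0 -0.0007 0.016 0 0 0 0")

```text
time_s: 7.25
position: [0.424, 0.1099, 0.0404]
tcp_rot: [[-0.945, -0.327, 0.001], [-0.327, 0.945, -0.0], [-0.0, -0.0, -1.0]]
force: [-1.6, -0.9, 10.8]
opening: 0.155
grasp_force: 30.0
```

nudge_tcp(moves="0 0 -0.001 0 0 0 0.5 | 0 0 -0.001 0 0 0 0.5 | 0 0 -0.001 0 0 0 0.5 | 0 0 -0.001 0 0 0 0.5 | 0 0 -0.001 0 0 0 0.5 | 0 0 -0.02 0 0 0 0.5 | 0 0 -0.06 0 0 0 0.5 | 0 0 -0.1 0 0 0 0.5 | -0.04 0 -0.14 0 0 0 0.8 | -0.04 0 -0.14 0 0 0 0.8 | -0.04 0 -0.14 0 0 0 0.8 | -0.04 0 -0.14 0 0 0 0.8")

```text
time_s: 8.45
position: [0.46, 0.1229, 0.1784]
tcp_rot: [[-0.945, -0.327, -0.004], [-0.327, 0.945, -0.0], [0.004, 0.001, -1.0]]
force: [-0.2, 0.3, -0.2]
opening: 0.757
grasp_force: 0.0
```

```bash
python3 - <<'E'
from h import *
c=cap("wrist"); np.savez("pics/cur.npz",**c)
print(proj(c,[[.4243,.110,.03],[.4243,.110,.074],[.5005,.1355,.071],[.5005,.1355,.095]]))
save(c,"w4.png")
E
```

```text
[[320.97732775 181.45543821]
 [321.00775643 187.97819397]
 [320.06750696 288.76280272]
 [320.00562343 301.60240474]]
```

View pics/w4.png

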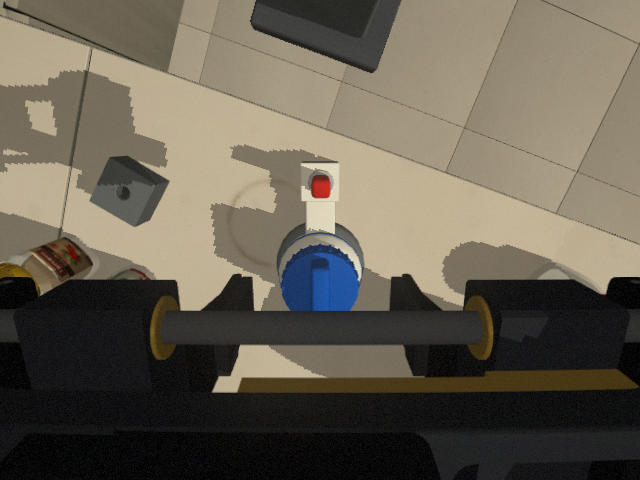

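The pin is home, with its red top at (320,187) against a prediction of (321,188). The cap and bar are centred at column 320, as predicted.

```bash
python3 - <<'E'
from h import *
s=monitor.read_state(); print(np.round(s["joint_positions"],1)); p=s["position"];R=np.array(s["tcp_rot"])
print("to cap",((np.array([.5,.1357,.074])-p)@R).round(4), "R",R.round(4).tolist(), s["moment"].round(3))
c=cap("top")
for z in (.2,.3,.4): print(z,onplane(c,[(165,165),(330,165)],z).round(3).tolist())
c=cap("scene"); print(onplane(c,[(228,160),(338,222)],0).round(3).tolist())
E
```

```text
[   1.5   22.8  105.6   -0.    51.9 -107.6]
to cap [-0.043  -0.0013  0.1037] R [[-0.9452, -0.3264, -0.0051], [-0.3264, 0.9452, -0.0002], [0.0049, 0.0015, -1.0]] [ 0.073  0.055 -0.04 ]
0.2 [[0.702, 0.372, 0.2], [0.695, -0.141, 0.2]]
0.3 [[0.669, 0.336, 0.3], [0.663, -0.14, 0.3]]
0.4 [[0.636, 0.301, 0.4], [0.631, -0.139, 0.4]]
[[0.635, 0.297, 0.0], [0.617, -0.134, 0.0]]
```

In the tool's units: 170 degrees is 0.9444.

nudge_tcp(moves="0 0 0 0 0 0.0472 0.6 | 0 0 0 0 0 0.0944 0.6 | 0 0 0 0 0 0.1417 0.6 | 0 0 0 0 0 0.1889 0.6 | 0 0 0 0 0 0.2361 0.6 | 0 0 0 0 0 0.2833 0.6 | 0 0 0 0 0 0.3306 0.6 | 0 0 0 0 0 0.3778 0.6 | 0 0 0 0 0 0.425 0.6 | 0 0 0 0 0 0.4722 0.6 | 0 0 0 0 0 0.5194 0.6 | 0 0 0 0 0 0.5667 0.6 | 0 0 0 0 0 0.6139 0.6 | 0 0 0 0 0 0.6611 0.6 | 0 0 0 0 0 0.7083 0.6 | 0 0 0 0 0 0.7556 0.6 | 0 0 0 0 0 0.8028 0.6 | 0 0 0 0 0 0.85 0.6 | 0 0 0 0 0 0.8972 0.6 | 0 0 0 0 0 0.9444 0.6")

```text
time_s: 10.6
position: [0.4606, 0.1228, 0.1783]
tcp_rot: [[0.877, 0.48, -0.003], [0.48, -0.877, -0.0], [-0.003, -0.002, -1.0]]
force: [0.9, -0.4, 0.2]
opening: 0.601
grasp_force: 0.0
```

nudge_tcp(moves="0.04 0 0 0 0 0.0472 0.6 | 0.043 0 0 0 0 0.0556 0.6 | 0.043 0 0.03 0 0 0.0556 0.6 | 0.043 0 0.05 0 0 0.0556 0.6 | 0.043 0 0.06 0 0 0.0556 0.6 | 0.043 0 0.06 0 0 0.0556 0.6 | 0.043 0 0.06 0 0 0.0556 0.6")

```text
time_s: 11.3
position: [0.4995, 0.1438, 0.1196]
tcp_rot: [[0.945, 0.327, -0.0], [0.327, -0.945, -0.0], [-0.0, -0.0, -1.0]]
force: [0.2, 0.4, 0.5]
opening: 0.601
grasp_force: 0.0
```

```bash
python3 - <<'E'
from h import *
s=monitor.read_state(); print(np.round(s["joint_positions"],1)); p=s["position"];R=np.array(s["tcp_rot"])
print("to cap",((np.array([.5,.1357,.074])-p)@R).round(4), "y ang",np.degrees(np.arctan2(-R[1,1],-R[0,1])),s["moment"].round(3))
E
```

```text
[  3.7  31.  102.6  -0.   46.4  74.7]
to cap [-0.0021  0.0078  0.0456] y ang 109.05784628947445 [-0.061  0.152 -0.024]
```

nudge_tcp(moves="-0.0021 0.0078 0 0 0 0 0.6 | -0.0021 0.0078 0 0 0 0 0.6 | -0.0021 0.0078 0.02 0 0 0 0.6 | -0.0021 0.0078 0.038 0 0 0 0.6 | -0.0021 0.0078 0.0455 0 0 0 0.6 | -0.0021 0.0078 0.0455 0 0 0 0.6 | -0.0021 0.0078 0.0455 0 0 0 0 | -0.0021 0.0078 0.0455 0 0 0 0 | -0.0021 0.0078 0.0455 0 0 0 0 | -0.0021 0.0078 0.0455 0 0 0 0 | -0.0021 0.0078 0.0455 0 0 0 0 | -0.0021 0.0078 0.0455 0 0 0 0 | -0.0021 0.0078 0.0455 0 0 0 0")

```text
time_s: 12.6
position: [0.5002, 0.1358, 0.0742]
tcp_rot: [[0.945, 0.327, 0.0], [0.327, -0.945, -0.0], [0.0, 0.0, -1.0]]
force: [0.8, -0.3, 2.1]
opening: 0.161
grasp_force: 30.0
```

```bash
python3 - <<'E'
from h import *
s=monitor.read_state(); print(s["position"],s["force"],s["moment"].round(3),s["tau"][5])
E
```

```text
[0.50017967 0.13583845 0.07424708] [ 0.79032094 -0.30525419  2.07698538] [-0.057  0.207 -0.032] -0.0002832837708410807
```

In the tool's units: -11 degrees is -0.0611.

nudge_tcp(moves="0 0 0 0 0 -0.0222 0 | 0 0 0 0 0 -0.0444 0 | 0 0 0 0 0 -0.0611 0 | 0 0 0 0 0 -0.0611 0 | 0 0 0 0 0 -0.0611 0")

```text
time_s: 13.1
position: [0.5003, 0.1359, 0.0742]
tcp_rot: [[0.866, 0.5, 0.0], [0.5, -0.866, 0.0], [0.0, 0.0, -1.0]]
force: [-1.3, 0.1, 1.9]
opening: 0.157
grasp_force: 30.0
```

```bash
python3 - <<'E'
from h import *
s=monitor.read_state(); R=np.array(s["tcp_rot"]); print(np.degrees(np.arctan2(R[1,0],R[0,0])),s["moment"].round(3),s["tau"][5])
E
```

```text
29.992826575936746 [ 0.016  0.155 -0.   ] -0.01484756707213819
```

In the tool's units: -4 degrees is -0.0222.

nudge_tcp(moves="0 0 0 0 0 -0.0111 0 | 0 0 0 0 0 -0.0222 0 | 0 0 0 0 0 -0.0222 0")

```text
time_s: 13.4
position: [0.5003, 0.1359, 0.0742]
tcp_rot: [[0.829, 0.559, 0.0], [0.559, -0.829, 0.0], [0.0, 0.0, -1.0]]
force: [-0.1, 1.3, 2.7]
opening: 0.16
grasp_force: 30.0
```

```bash
python3 - <<'E'
from h import *
s=monitor.read_state(); R=np.array(s["tcp_rot"]); print(np.degrees(np.arctan2(R[1,0],R[0,0])),s["moment"].round(3),s["tau"][5])
E
```

```text
34.00824326044895 [-0.059  0.154  0.001] -0.1310847233980894
```

In the tool's units: -3 degrees is -0.0167.

nudge_tcp(moves="0 0 0 0 0 -0.0111 0 | 0 0 0 0 0 -0.0167 0 | 0 0 0 0 0 -0.0167 0 | 0 0 0 0 0 -0.0167 0")

```text
time_s: 13.8
position: [0.5003, 0.1359, 0.0742]
tcp_rot: [[0.799, 0.602, 0.001], [0.602, -0.799, 0.0], [0.0, 0.0, -1.0]]
force: [-0.2, -0.1, 3.8]
opening: 0.157
grasp_force: 30.0
```

```bash
python3 - <<'E'
from h import *
s=monitor.read_state(); R=np.array(s["tcp_rot"]); print(np.degrees(np.arctan2(R[1,0],R[0,0])),s["moment"].round(3),s["tau"][5])
E
```

```text
37.010708830888014 [-0.06   0.165 -0.023] -0.005105614982312545
```

In the tool's units: -59 degrees is -0.3278.

nudge_tcp(moves="0 0 0 0 0 -0.0333 0 | 0 0 0 0 0 -0.0667 0 | 0 0 0 0 0 -0.1 0 | 0 0 0 0 0 -0.1333 0 | 0 0 0 0 0 -0.1667 0 | 0 0 0 0 0 -0.2 0 | 0 0 0 0 0 -0.2333 0 | 0 0 0 0 0 -0.2667 0 | 0 0 0 0 0 -0.3 0 | 0 0 0 0 0 -0.3278 0 | 0 0 0 0 0 -0.3278 0 | 0 0 0 0 0 -0.3278 0")

```text
time_s: 15.0
position: [0.5003, 0.1359, 0.0742]
tcp_rot: [[-0.103, 0.995, 0.0], [0.995, 0.103, -0.0], [-0.0, 0.0, -1.0]]
force: [-0.2, -0.5, 4.3]
opening: 0.156
grasp_force: 30.0
```

```bash
python3 - <<'E'
from h import *
s=monitor.read_state(); R=np.array(s["tcp_rot"]); print(np.degrees(np.arctan2(R[1,0],R[0,0])),s["moment"].round(3),s["tau"][5],s["joint_positions"].round(1))
c=cap("scene"); cv2.imwrite("pics/s5.png",cv2.resize(c["color"][100:280,160:400],(800,600))[:,:,::-1])
E
```

```text
95.93417206892398 [-0.101  0.03  -0.039] -0.019229743047617376 [  2.8  35.5 104.4  -0.   40.   -3.1]
```

View pics/s5.png

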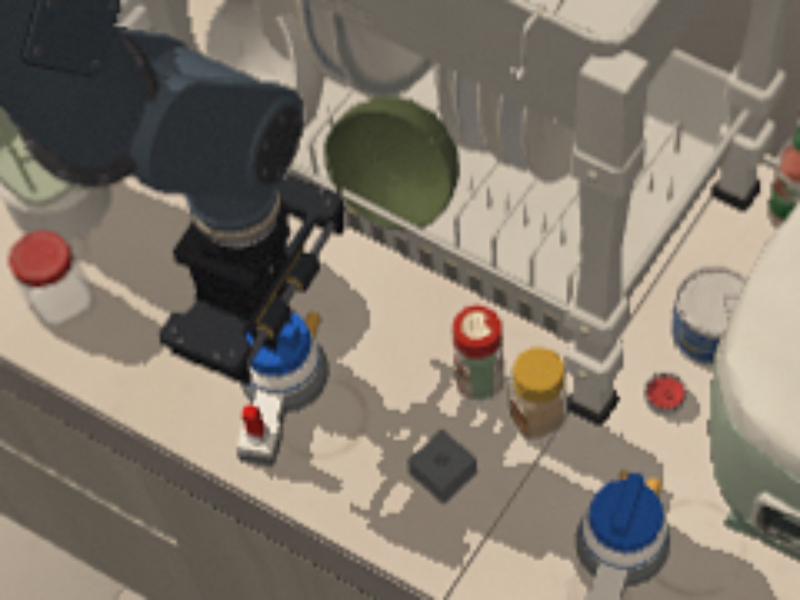

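The scene view shows the gripper on the cap at crop (283,340), the pin upright in the ear at (252,420), and everything else undisturbed. The cap has turned 77° freely, so I'll lift it.

nudge_tcp(moves="0 0 -0.003 0 0 0 0 | 0 0 -0.006 0 0 0 0 | 0 0 -0.01 0 0 0 0 | 0 0 -0.01 0 0 0 0")

```text
time_s: 15.45
position: [0.5002, 0.1359, 0.0844]
tcp_rot: [[-0.105, 0.994, 0.0], [0.994, 0.105, 0.0], [-0.0, 0.0, -1.0]]
force: [0.0, -0.6, -1.0]
opening: 0.154
grasp_force: 30.0
```

Rising without resistance, so the cap is free (or slipping, which I'll check by camera after the lift).

nudge_tcp(moves="0 0 -0.01 0 0 0 0 | 0 0 -0.025 0 0 0 0 | 0 0 -0.04 0 0 0 0 | 0 0 -0.055 0 0 0 0 | 0 0 -0.068 0 0 0 0 | 0 0 -0.075 0 0 0 0 | 0 0 -0.075 0 0 0 0 | 0 0 -0.075 0 0 0 0 | 0 0 -0.075 0 0 0 0 | 0 0 -0.075 0 0 0 0")

```text
time_s: 16.45
position: [0.4996, 0.1358, 0.1584]
tcp_rot: [[-0.105, 0.994, -0.002], [0.994, 0.105, -0.0], [0.0, -0.002, -1.0]]
force: [-0.5, 0.3, 0.1]
opening: 0.155
grasp_force: 30.0
```

```bash
python3 - <<'E'
from h import *
c=cap("scene"); cv2.imwrite("pics/s6.png",cv2.resize(c["color"][160:270,180:327],(800,600),interpolation=cv2.INTER_CUBIC)[:,:,::-1])
print(proj(c,[[.5,.136,.151],[.5,.136,.066],[.4243,.110,.074]]))
E
```

```text
[[237.31490495 185.59911234]
 [241.73549135 200.9828803 ]
 [233.85455203 222.58545702]]
```

View pics/s6.png

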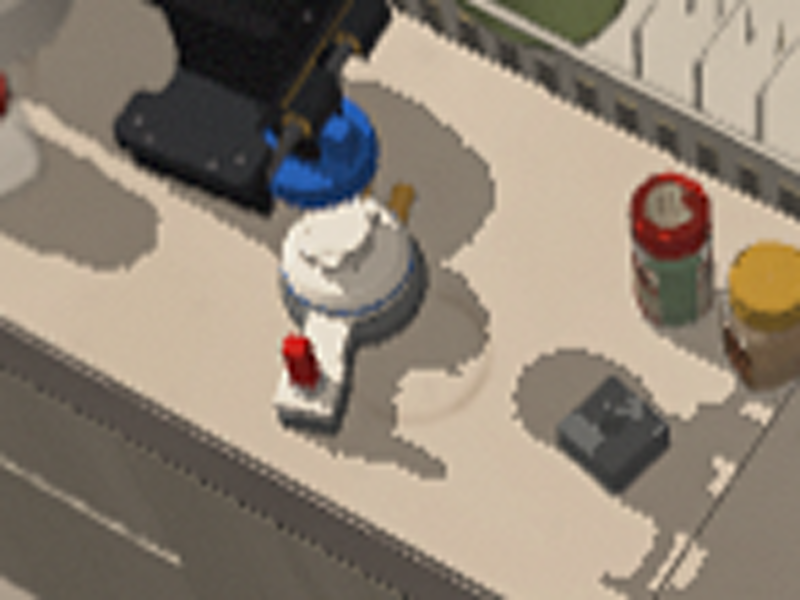

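The cap hangs level in the gripper at crop (325,150), close to its predicted spot about 8 cm above the filter. The bare canister is at (350,250) and the pin is still home at (300,362).

```bash
python3 -c "
from rig import bot, viewer, monitor, workorder
print(workorder.hand_in())"
```

```text
the job is handed in; nothing more can be done
None
```

The pin is fully home in the left filter's ear; its cap loosened anticlockwise on the first try and is held level about 8 cm above the filter, and the job is handed in at about 16.5 s (no verdict returned).

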